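# Clamp a second bottle on the platform shaker

## Robot

A 6-joint arm with a two-finger parallel gripper is mounted at the origin on the work surface. World frame = base frame: x ahead of the robot, y to its left, z up, the work surface at z = 0. Lengths are in mm, angles in degrees, forces in N, time in s.
With the tool pointing down it reaches from about 350 to 850 mm from the base axis. Payload 8.1 kg.
Tool frame: the origin (TCP) lies midway between the tips of the shut fingers; the grasp point (between the pads) lies 19 mm behind it (hold_point_z is the distance from the TCP to the grasp point, in mm); z points along the fingers, y is the direction in which the jaws open and shut (so a half turn about z gives the same grasp; the last joint's range is limited). The gripper opens to 85 mm and grips with 20 to 120 N. Pads are 22 mm wide; open, the fingers measure 114 mm over their backs; the gripper's body (76 mm by 85 mm) begins 54 mm behind the grasp point. The pads swing forward as they close: fully open they stand 13 mm farther back than shut.
Start: joints at [60.481, 7.471, 85.268, -0, 87.261, -4.893], TCP at [249.993, 545.444, 231.292] pointing down, gripper open.
Joint ranges: [-169.43, 169.43], [-51.17, 129.36], [1.28, 143.12], [-76.62, 256.62], [0, 156.53], [-152.29, 152.29]. Speed limits (degrees/s): [136.94, 136.94, 159.86, 180, 180, 180].

## Interface

Orientations are given as [roll, pitch, yaw] about the fixed x, y, z axes, in that order (R = Rz(yaw) Ry(pitch) Rx(roll)).
In Python, from bench import sense, snapshot, camera_params, hand_in, hold_point_z gives the robot as it stands.
- The arm moves only by the tool servo_tool, never from a script. Its argument "motion" is a list of rows, each a list of 7 numbers: the finger opening in mm, from 0 to 85.4, then the shift along the tool's x, y, z in mm, then the turn, a rotation vector about the tool's x, y, z in rad. A call has 1 to 10 rows; each row shifts and turns the pose as measured when the row begins, along the tool's axes as they then stand; what a row does not reach is not made up. A row lasts 1/10 s, in which the tool goes at most 50 mm and 8.59 degrees, less where a joint would pass 70% of its speed; a pose out of reach is approached as far as the arm can. A call with a gripper value outside its range is refused whole. The fingers move at their own pace and stop on an object; "force" is the grip in N (left out, the last holds). Time passes only in rows, so rows that do not move let the fingers close. It gives the time, the measured TCP pose, the force and the opening at its end, in the units of the state.
- sense(): the state, without advancing time (a new reading comes with each control period).
- snapshot(name): name is "scene" or "top"; returns the picture (384x512x3 uint8, blue, green, red); there is no depth.
- camera_params(name): a dict with "fx", "fy", "cx", "cy" (pixels), "D" ([k1, k2, p1, p2, k3] as OpenCV has them; the pictures are not rectified), "R" (3x3) and "t" (3): a world point X has camera coordinates R X + t. Camera axes: x right, y down, z forward; pixel columns grow to the right and rows downward; lengths in mm; the calibration is good to about 2 mm. A picture is of the moment at which its call begins. camera_params takes no time and is no camera call.
- hand_in(): hands the job in, once; it reports no verdict.
The state is a dict: "time": time; "joint_pos": joint angles; "qd": joint speeds; "joint_efforts": joint torques, N m; "tool_pos": TCP position; "tcp_rot": TCP orientation; "ft_force": force on the tool from outside, world axes, zero at the start; "wrist_torque": the same for the moment, N m; "finger_gap": finger opening in mm.
Only numpy, scipy, OpenCV 4.12 (cv2) and the standard library are available. Lean on these libraries where they do the work, as an engineer would, in place of code of your own. Each camera call takes 0.05 s, during which the arm holds its last target. There are 200 camera calls.

## Task

Add the orange-capped bottle to the shaker beside the bottle that is already clamped on it: loosen the wing knob, draw the clamping bar back towards the control panel, and stand the bottle upright on the green pad in the empty place. Then push the bar up until it is snug against both bottles, without squeezing the glass hard, and tighten the knob again. Keep the other bottle standing in its place and leave the other things on the bench as they are.

Things in the scene. Friction and masses are not known exactly. Their poses are not given: they have to be found in the camera images.
- shaker: platform shaker, fixed to the bench, 270 x 290 mm, light grey, aluminium deck. Origin on the bench under its centre, z up, x points away from its control panel, y along its bars. The deck's top is 105 mm above the bench. A rail 26 mm wide, 10 mm high runs along x down the middle of the deck. Two places for bottles, at x = 71 mm, y = +72 and -72 mm; one is taken, one empty
- fixed_bar (a point): middle of the fixed bar along the deck's far edge, on its axis, 147 mm above the bench, at shaker x = 115 mm; rubber, 18 mm thick, along shaker y, 124 mm to each side. Bottles stand between it and the movable clamping bar
- clamp_bar (a joint): slide of the movable clamping bar along the rail, m: 0 when it just touches 70 mm bottles that stand against the fixed bar; grows as the bar is drawn towards the panel (shaker -x), to 0.062. The gap between the bars is 0.070 plus this. Slides with about 2 N when the clamp is loose and stays where left; when tight, a brake shoe on the rail holds it against 24 N (knob at 0.4) to 45 N (at 0)
- bar_center (a point): middle of the clamping bar, on its axis, 147 mm above the bench. The bar is 18 mm thick (rubber, along shaker y, 125 mm to each side) on a blue carriage, 36 mm wide, that reaches 75 mm from here towards the panel; its top there is 143 mm above the bench
- clamp_knob (a joint): angle of the wing knob on the carriage, rad: 0 fully tight (a stop), grows as it is loosened, anticlockwise from above, to 1.9. Above 0.8 the bar is free; below that the clamp bites, harder down to 0, and counts as tight below 0.4. Takes about 0.2 N m when loose, 0.3 N m when tight, and stays where left
- knob_grip (a point): centre of the wing of the knob, 50 mm from the bar's axis towards the panel, 179 mm above the bench. The yellow wing is 56 mm long along this point's x axis, 13 mm thick along its y, 24 mm high, its underside 24 mm above the carriage; z is the knob's upright axis. Moves with the bar and turns with the knob
- pad_center (a point): centre of the green anti-slip pad, 76 mm across and 1 mm thin, level with the deck, that marks the empty place (shaker y = +72 or -72 mm), 105 mm above the bench. A 70 mm bottle centred on it just touches the fixed bar
- bottle_new_center (a point): the bottle to be loaded, in the tray: amber glass, orange cap, 138 mm high; body 70 mm across up to 92 mm, sloping shoulder, cap 50 mm across from 112 to 138 mm above its foot. This point is half-way up its axis (z up), 69 mm above the foot, 56 mm below the middle of the cap; 0.25 to 0.5 kg
- bottle_held_center (a point): the bottle already on the shaker: same shape and size, amber glass with a blue cap. The point is half-way up, on its axis, 69 mm above its foot
- tray: low grey tray fixed to the bench, 225 x 225 mm, rim 28 mm high, floor 4 mm thick. Origin under its centre. Four places at +-50 mm in its x and y hold the orange-capped bottle and three others, in any arrangement
- bottle_clear_center (a point): bystander in the tray: clear glass bottle with a blue cap, same shape and size as the orange-capped one, half-way up
- bottle_small_center (a point): bystander in the tray: small amber bottle with a blue cap, 56 mm across, 104 mm high, half-way up
- jar_center (a point): bystander in the tray: white jar with a red lid, 60 mm across, 80 mm high, half-way up
- tip_box: bystander on the bench: blue box of pipette tips with a pale lid, 87 x 127 mm, 72 mm high; origin under its centre
- beaker: bystander on the bench: beaker, 68 mm across, 85 mm high; origin under its centre
- marker: bystander on the bench: marker pen, 140 mm long, 17 mm thick; origin at the bench under its middle
There are look-alikes about, which are no part of the job. What is shaped like the part that bears bottle_held_center but red is not meant.

How it is judged (in metres and radians):
On the way, in this order (a step that is already met when the one before it is completed fails the run):
1. the wing knob is loosened and the bar drawn back (value of joint clamp_knob above 0.8 rad and value of joint clamp_bar above 0.006 m), for 0.1 s.
2. the orange-capped bottle stands upright on the deck in the empty place while the clamp is still loose (value of joint clamp_knob above 0.6 rad and horizontal distance between bottle_new_center and pad_center below 0.03 m and height (world z) of bottle_new_center between 0.17 and 0.178 m and angle between bottle_new_center's own z axis and vertical below 0.06 rad), for 0.2 s.
At the end, for the whole second after the job is handed in: knob turned tight (below 0.4 rad); clamping bar against the bottles (slide within 3 mm of the 70 mm gap); orange-capped bottle upright (within 0.06 rad) on the deck, its axis within 20 mm of the pad's centre; the other shaker bottle upright and within 20 mm of where it stood; both at rest (value of joint clamp_knob below 0.4 rad and value of joint clamp_bar between -0.003 and 0.003 m and horizontal distance between bottle_new_center and pad_center below 0.02 m and height (world z) of bottle_new_center between 0.17 and 0.178 m and angle between each of bottle_new_center, bottle_held_center's own z axis and vertical below 0.06 rad and distance of bottle_held_center from where it was at the start of the episode below 0.02 m and linear speed of each of bottle_new, bottle_held below 0.02 m/s); the robot touches nothing.
It fails at once if the other shaker bottle is tipped over (angle between bottle_held_center's own z axis and vertical above 0.35 rad).
It fails at once if the orange-capped bottle is tipped over (angle between bottle_new_center's own z axis and vertical above 0.6 rad).
It fails at once if a bottle is squeezed hard by the clamping bar (over 50 N) (contact force between clamp_bar and bottle_new above 50 N or contact force between clamp_bar and bottle_held above 50 N).
It fails at once if another thing in the tray or on the bench is shifted by more than 30 mm (distance of any of bottle_clear_center, bottle_small_center, jar_center, tip_box, beaker, marker from where it was at the start of the episode above 0.03 m).
It also fails if it takes over 59 s, if anything falls off the work surface, if the arm or the gripper's body presses on something with over 40 N, if the wrist force passes 120 N, or if a joint passes its speed limit or range.

## Working session

There is one attempt and no reset: what is moved stays moved. The work goes in short steps, Python scripts to look and compute and a tool call to move; the robot and the scene stay as the last step left them, time stands still between calls to the robot, and variables do not carry over. Pictures are saved under pics/ and viewed, about 8 in all and at most 12, crops included, and the job is handed in when it is done.

Besides the shell and the picture viewer there is one more tool, called after "Emit:" in YAML: its name, and indented under it one key for each argument. servo_tool: Moves the arm, as the interface text tells. Its arguments: {"type":"object","properties":{"motion":{"type":"array"},"force":{"type":"number"}},"required":["motion"]}

```bash
ls; mkdir -p pics
python3 - <<'E'
from bench import *
import cv2, numpy as np
for n in("scene","top"):
    im=snapshot(n); cv2.imwrite(f"pics/{n}0.png",im)
    p=camera_params(n); R=np.array(p["R"]);print(n,p["fx"],p["cx"],p["cy"],p["D"],"C",-R.T@np.array(p["t"]),R.round(3).tolist())
print(sense(),hold_point_z)
E
```

```text
pics
scene 465.6868087457151 256.5149257558735 196.0894382002251 [0.04648761 0.         0.         0.         0.        ] C [1136.55465591  669.22394105 1015.18162558] [[-0.744, 0.668, -0.012], [0.486, 0.529, -0.696], [-0.459, -0.523, -0.718]]
top 378.9467579341087 259.94454782384577 184.89542361645383 [-0.08697626  0.          0.          0.          0.        ] C [ 511.12456982    1.59017137 1119.41781091] [[-0.0, -1.0, -0.018], [-0.999, 0.001, -0.053], [0.053, 0.018, -0.998]]
{'time': 0.1, 'joint_pos': array([ 6.04805814e+01,  7.51139814e+00,  8.53253861e+01,  1.13459422e-03,
        8.72626744e+01, -4.89309471e+00]), 'qd': array([-0.02031899, -0.12385302, -0.19443065, -0.00885497,  0.0016654 ,
        0.15309382]), 'joint_efforts': array([ 1.10853398e-03, -5.70946991e+01, -5.01944482e+01, -1.01911917e-04,
        8.06491880e-03,  7.92900687e-05]), 'tool_pos': array([249.7358807 , 544.98575571, 230.32042381]), 'tcp_rot': array([-1.79901000e+02, -9.61258105e-03,  1.55373613e+02]), 'ft_force': array([-0.34834921, -0.1211147 , -0.42479409]), 'wrist_torque': array([-0.01530748, -0.00616295, -0.01997779]), 'finger_gap': 85.4771250306227} 18.700000000000003
```

Run:
```python
import cv2, numpy as np
a=cv2.imread("pics/scene0.png");b=cv2.imread("pics/top0.png")
cv2.imwrite("pics/a.png",cv2.resize(a,(800,600),interpolation=cv2.INTER_CUBIC))
cv2.imwrite("pics/b.png",cv2.resize(b,(800,600),interpolation=cv2.INTER_CUBIC))
```

```text
(no output)
```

View pics/a.png

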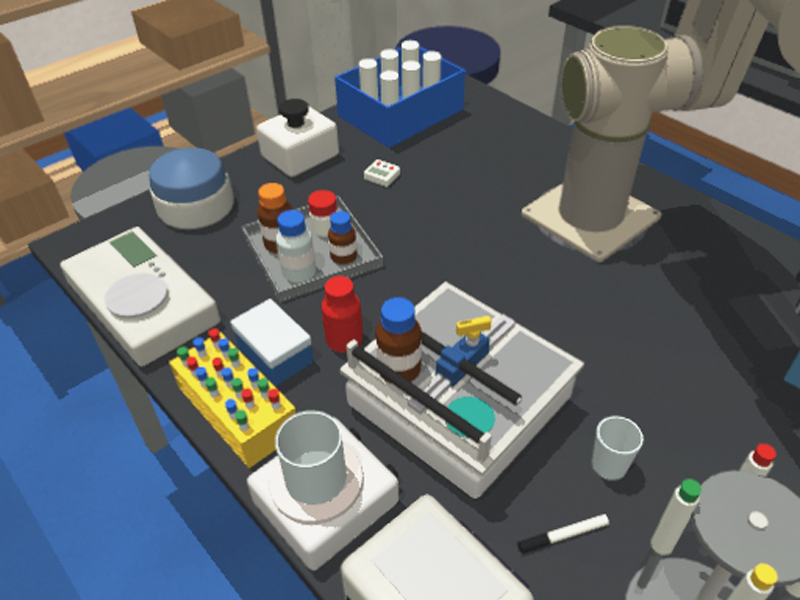

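View pics/b.png

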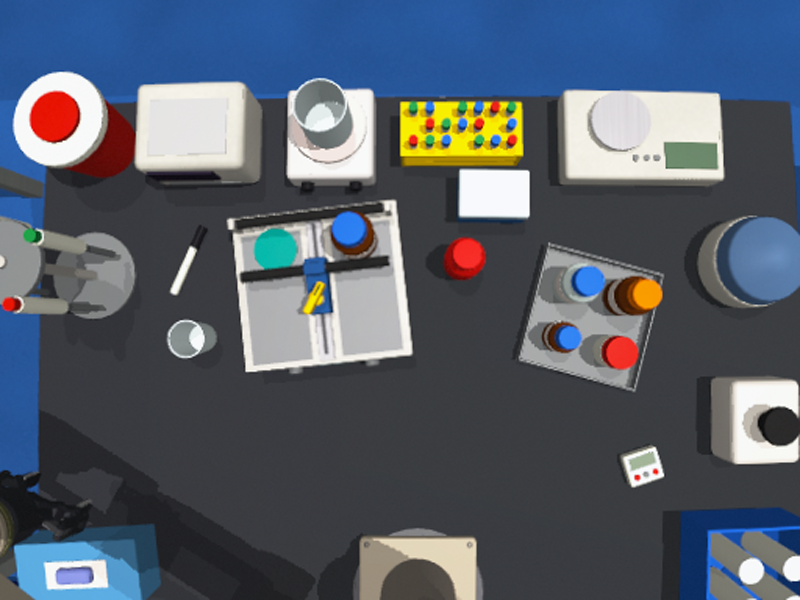

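Top view (800x600 scale):
- Shaker on the left, panel towards the robot. The held blue-capped bottle is at (350,230), the green pad at (275,250) and the yellow wing at (314,298).
- Tray on the right. The orange cap is at (644,293).

Possible mistakes for the orange bottle are the clear bottle (587,281), small amber (568,337), red-lid jar (619,352) and the red look-alike bottle (465,255). Only (644,293) is amber with an orange cap. Next I'll measure these.

```bash
cat > h.py <<'E'
from bench import *
import cv2, numpy as np
from scipy.spatial.transform import Rotation as Ro
def rays(n,uv,z):
    p=camera_params(n);K=np.array([[p["fx"],0,p["cx"]],[0,p["fy"],p["cy"]],[0,0,1.]])
    q=cv2.undistortPoints(np.array(uv,float).reshape(-1,1,2),K,np.array(p["D"],float)).reshape(-1,2)
    R=np.array(p["R"]);C=-R.T@np.array(p["t"]); d=np.c_[q,np.ones(len(q))]@R
    return C+d*((z-C[2])/d[:,2])[:,None], C
def mask(im,lo,hi,box=None):
    m=cv2.inRange(cv2.cvtColor(im,cv2.COLOR_BGR2HSV),np.array(lo),np.array(hi))
    if box:
        k=np.zeros_like(m);x0,y0,x1,y1=box;k[y0:y1,x0:x1]=255;m&=k
    n,l,s,c=cv2.connectedComponentsWithStats(m)
    i=1+np.argmax(s[1:,4]);return (l==i).astype(np.uint8),s[i],c[i]
def pix(m):
    v,u=np.nonzero(m);return np.c_[u,v]
def disc(n,m,z,r):           # centre of a top disc from its outline's outer side
    P,C=rays(n,pix(m),z);P=P[:,:2];e=P.mean(0)-C[:2];e/=np.linalg.norm(e);t=np.array([-e[1],e[0]])
    a=P@e;b=P@t;return e*(np.percentile(a,99.5)+1-r)+t*(b.max()+b.min())/2,(b.max()-b.min())
def delta(xyz,yaw=None):     # total move in tool axes, then turn about tool z (rad)
    s=sense();R=Ro.from_euler("xyz",s["tcp_rot"],degrees=True)
    d=R.inv().apply(np.array(xyz)-s["tool_pos"])
    w=None
    if yaw is not None:
        w=(R.inv()*Ro.from_euler("xyz",[180,0,yaw],degrees=True)).as_rotvec().round(3)
    print("t",round(s["time"],2),"pos",s["tool_pos"].round(1),"rot",s["tcp_rot"].round(1),"F",s["ft_force"].round(1),"gap",round(s["finger_gap"],1),"\n tool delta",d.round(1),"turn",w)
E
python3 - <<'E'
from h import *
im=cv2.imread("pics/top0.png");s=0.64
def bx(a,b,c,d):return tuple(int(v*s) for v in(a,b,c,d))
def rect(m,z):
    P,_=rays("top",pix(m),z);c,wh,a=cv2.minAreaRect(P[:,:2].astype(np.float32))
    v=cv2.fitLine(P[:,:2].astype(np.float32),cv2.DIST_L2,0,.01,.01).ravel()
    return np.round(c,1),np.round(wh,1),"dir",np.degrees(np.arctan2(v[1],v[0])).round(1)
m,st,c=mask(im,(5,150,120),(20,255,255),bx(600,260,680,330));print("orange",st,c,disc("top",m,142,25))
m,st,c=mask(im,(100,120,80),(125,255,255),bx(325,200,385,262));print("held",st,c,disc("top",m,243,25))
m,st,c=mask(im,(75,100,60),(95,255,255),bx(240,215,310,285));P,_=rays("top",pix(m),105);print("pad",st,c,(P.max(0)+P.min(0))/2,np.ptp(P,0))
m,st,c=mask(im,(20,120,120),(35,255,255),bx(290,270,340,325));print("wing",st,c,rect(m,191))
g=cv2.cvtColor(im,cv2.COLOR_BGR2GRAY)
def dark(box,z):
    x0,y0,x1,y1=box;k=np.zeros_like(g);k[y0:y1,x0:x1]=(g[y0:y1,x0:x1]<60)
    n,l,st,cc=cv2.connectedComponentsWithStats(k);i=1+np.argmax(st[1:,4]);return st[i],rect(l==i,z)
print("fixed",dark(bx(225,198,330,235),150));print("clampL",dark(bx(236,262,303,285),150));print("clampR",dark(bx(330,254,395,275),150))
m,st,c=mask(im,(100,100,50),(125,255,255),bx(295,255,335,320));print("carr",st,c,rect(m,143))
# deck outline (shaker top rim)
ims=cv2.imread("pics/scene0.png")
for nm,i,b in(("topcrop",im,bx(210,180,680,400)),):
    cr=i[b[1]:b[3],b[0]:b[2]];cv2.imwrite(f"pics/{nm}.png",cv2.resize(cr,None,fx=2.6,fy=2.6,interpolation=cv2.INTER_CUBIC))
E
```

```text
orange [402 178  22  21 352] [412.53125    187.88636364] (array([ 555.83669099, -382.02378945]), np.float64(52.83846560132753))
held [212 135  23  23 402] [222.98756219 146.10199005] (array([650.66814478, 105.25777502]), np.float64(50.519423274434644))
pad [162 146  28  27 587] [175.79045997 159.23679727] [636.29919734 248.99215464 105.        ] [7.10478084e+01 7.43118990e+01 2.27373675e-13]
wing [194 180  14  21 151] [200.86754967 190.50331126] (array([546.6, 163.1]), array([22.1, 54.6]), 'dir', np.float32(-27.9))
fixed (array([151, 134,  60,  13, 332], dtype=int32), (array([680.7, 225.9]), array([ 15.5, 157.1]), 'dir', np.float32(-83.8)))
clampL (array([155, 170,  38,  10, 225], dtype=int32), (array([589. , 242.7]), array([15.2, 98.7]), 'dir', np.float32(-83.8)))
clampR (array([211, 163,  38,  11, 235], dtype=int32), (array([607.6,  98.2]), array([20.4, 96.2]), 'dir', np.float32(-83.5)))
carr [193 165  20  36 364] [203.26648352 179.67032967] (array([570.2, 166.8]), array([93.9, 40.9]), 'dir', np.float32(15.3))
```

View pics/topcrop.png

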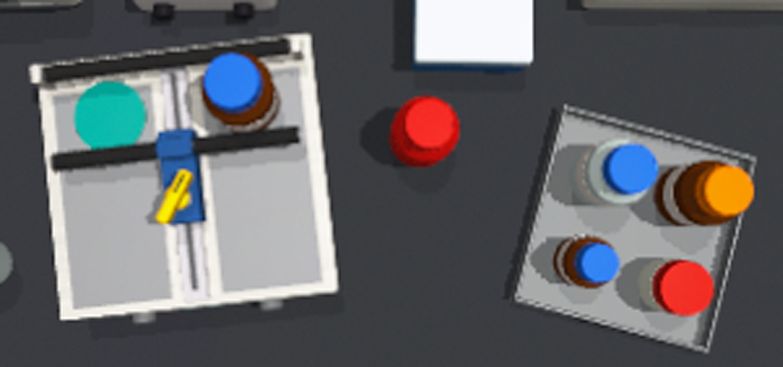

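The orange-capped amber bottle at crop (727,190) is the right one, and the wing is at crop (174,196). I'll refine the wing from its bright top face in both views.

Run:
```python
from h import *
for n,b in(("top",(185,170,218,210)),("scene",(280,195,325,225))):
    im=cv2.imread(f"pics/{n}0.png");m,st,c=mask(im,(20,120,100),(35,255,255),b)
    V=im[...,2];v=V[m>0];print(n,st,c,np.percentile(v,[5,25,50,75,95]))
    m2=(m>0)&(V>np.percentile(v,75)-35)
    k,l,s,_=cv2.connectedComponentsWithStats(m2.astype(np.uint8));m2=l==1+np.argmax(s[1:,4])
    P,_=rays(n,pix(m2),191);P=P[:,:2].astype(np.float32);r=cv2.minAreaRect(P);f=cv2.fitLine(P,cv2.DIST_L2,0,.01,.01).ravel()
    print(len(P),P.mean(0),r,np.degrees(np.arctan2(f[1],f[0])))
delta([549,166.5,260],150)
```

```text
top [194 180  14  21 152] [200.88157895 190.46052632] [144.  195.5 228.  244.  248. ]
102 [546.6447  164.53035] ((546.4905395507812, 161.96942138671875), (20.014545440673828, 52.831153869628906), 63.53776931762695) -28.089706
scene [292 202  22  15 212] [302.57075472 208.77830189] [148.65 156.   170.5  226.   244.  ]
81 [549.2104  169.14433] ((550.1302490234375, 168.28433227539062), (12.750092506408691, 54.045387268066406), 64.05974578857422) -24.488285
t 0.1 pos [249.7 545.  230.3] rot [-179.9   -0.   155.4] F [-0.3 -0.1 -0.4] gap 85.5 
 tool delta [-429.8 -219.4  -29.4] turn [-0.002 -0.     0.094]
```

Emit:
servo_tool:
  motion:
    - [60,-43,-22,-3,0,0,0]
    - [60,-43,-22,-3,0,0,0]
    - [60,-43,-22,-3,0,0,0]
    - [60,-43,-22,-3,0,0,0]
    - [60,-43,-22,-3,0,0,0]
    - [60,-43,-22,-3,0,0,0]
    - [60,-43,-22,-3,0,0,0]
    - [60,-43,-22,-3,0,0,0]
    - [60,-43,-22,-3,0,0,0]
    - [60,-43,-22,-3,0,0,0.024]
  force: 30

```text
time: 1.1
tool_pos: [553.2, 157.0, 255.3]
tcp_rot: [-179.5, -0.3, 154.7]
ft_force: [-0.3, 0.8, 0.2]
finger_gap: 59.9
```

```bash
python3 -c "
from h import *
delta([549.3,167.3,162],154)"
```

```text
t 1.1 pos [553.2 157.  255.3] rot [-179.5   -0.3  154.7] F [-0.3  0.8  0.2] gap 59.9 
 tool delta [ 7.4  8.5 93.3] turn [-0.008 -0.005  0.012]
```

Emit:
servo_tool:
  motion:
    - [50,0,0,0,0,0,0]
    - [50,4,4,20,-0.008,-0.005,0.012]
    - [50,2,2,15,0,0,0]
    - [50,0,0,0,0,0,0]

```text
time: 1.5
tool_pos: [553.2, 158.0, 217.6]
tcp_rot: [-179.9, -0.0, 153.4]
ft_force: [-0.5, 0.1, -0.4]
finger_gap: 50.0
```

```bash
python3 -c "
from h import *
delta([549.3,167.3,162],154)
im=snapshot('scene');cr=im[170:260,250:350];cv2.imwrite('pics/k1.png',cv2.resize(cr,None,fx=5,fy=5,interpolation=cv2.INTER_CUBIC))"
```

```text
t 1.5 pos [553.2 158.  217.6] rot [-179.9   -0.   153.4] F [-0.5  0.1 -0.4] gap 50.0 
 tool delta [ 7.6  6.8 55.6] turn [-0.002 -0.001 -0.011]
```

View pics/k1.png

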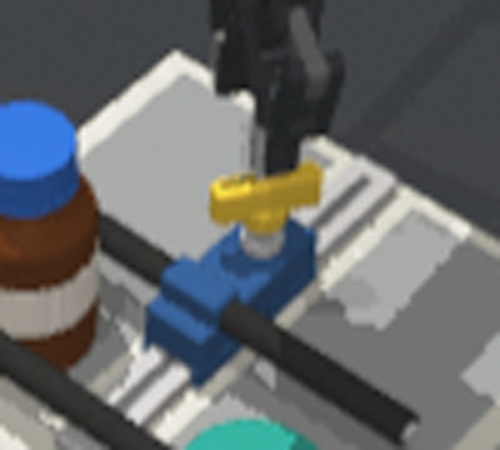

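The wing is at crop (265,190), with the open fingers above and behind it. I'll centre the gripper on the wing, then descend.

Emit:
servo_tool:
  motion:
    - [50,7.5,7,0,0,0,-0.011]
    - [50,0,0,0,0,0,0]
    - [50,0,0,0,0,0,0]

```text
time: 1.85
tool_pos: [549.4, 170.2, 220.4]
tcp_rot: [-179.9, 0.1, 154.3]
ft_force: [0.2, 0.5, 0.8]
finger_gap: 50.1
```

```bash
python3 -c "
from h import *
delta([549.3,167.3,162],154)"
```

```text
t 1.85 pos [549.4 170.2 220.4] rot [-1.799e+02  1.000e-01  1.543e+02] F [0.2 0.5 0.8] gap 50.1 
 tool delta [-1.1 -2.6 58.4] turn [-0.001  0.001  0.005]
```

Emit:
servo_tool:
  motion:
    - [50,-1,-2.5,15,0,0,0]
    - [50,0,0,15,0,0,0]
    - [50,0,0,14,0,0,0]
    - [50,0,0,12,0,0,0]
    - [50,0,0,0,0,0,0]

```text
time: 2.35
tool_pos: [548.9, 167.4, 159.2]
tcp_rot: [-179.9, 0.1, 154.3]
ft_force: [0.4, -0.3, -0.9]
finger_gap: 50.0
```

```bash
python3 -c "
from h import *
delta([549.3,167.3,162],154)"
```

```text
t 2.35 pos [548.9 167.4 159.2] rot [-1.799e+02  1.000e-01  1.543e+02] F [ 0.4 -0.3 -0.9] gap 50.0 
 tool delta [-0.4  0.1 -2.8] turn [-0.001  0.001  0.006]
```

Position is good. Closing gently.

Emit:
servo_tool:
  motion:
    - [20,0,0,-2,0,0,0]
    - [20,0,0,0,0,0,0]
    - [20,0,0,0,0,0,0]
    - [14,0,0,0,0,0,0]
    - [5,0,0,0,0,0,0]
    - [5,0,0,0,0,0,0]
    - [5,0,0,0,0,0,0]
  force: 30

```text
time: 3.05
tool_pos: [548.1, 165.6, 161.5]
tcp_rot: [-179.7, 0.0, 154.2]
ft_force: [-0.4, 0.1, -3.5]
finger_gap: 12.4
```

```bash
python3 -c "
from h import *
delta([549.3,167.3,162],154);print(sense()['wrist_torque'])"
```

```text
t 3.05 pos [548.1 165.6 161.5] rot [-179.7    0.   154.2] F [-0.4  0.1 -3.5] gap 12.4 
 tool delta [-0.3  2.1 -0.6] turn [-0.005  0.     0.004]
[ 0.06385852 -0.03758068 -0.07286109]
```

Emit:
servo_tool:
  motion:
    - [5,0,0,0,0,0,-0.14]
    - [5,0,0,0,0,0,-0.14]
    - [5,0,0,0,0,0,-0.14]
    - [5,0,0,0,0,0,-0.14]
    - [5,0,0,0,0,0,-0.14]
    - [5,0,0,0,0,0,-0.14]
    - [5,0,0,0,0,0,-0.14]
    - [5,0,0,0,0,0,-0.14]
    - [5,0,0,0,0,0,0]

```text
time: 3.95
tool_pos: [548.2, 164.3, 161.3]
tcp_rot: [-179.8, -0.3, -139.1]
ft_force: [-0.4, -0.6, -2.1]
finger_gap: 12.9
```

```bash
python3 -c "
from h import *
delta([548.1-29.8,165.6-3.1,161.5],154);print(sense()['wrist_torque'],sense()['joint_pos'])"
```

```text
t 3.95 pos [548.2 164.3 161.3] rot [-179.8   -0.3 -139.1] F [-0.4 -0.6 -2.1] gap 12.9 
 tool delta [23.8 18.2 -0.1] turn [-0.006 -0.003  1.167]
[0.09224293 0.06171912 0.21061418] [  11.756248      5.88005      94.37453494   -0.33247823   79.93741845
 -119.0436624 ]
```

Emit:
servo_tool:
  motion:
    - [5,6,4.5,0,0,0,0]
    - [5,6,4.5,0,0,0,0]
    - [5,6,4.5,0,0,0,0]
    - [5,6,4.5,0,0,0,0]
    - [5,0,0,0,0,0,0]

```text
time: 4.45
tool_pos: [516.5, 160.8, 161.4]
tcp_rot: [-179.6, -0.3, -139.9]
ft_force: [1.1, -2.6, -4.3]
finger_gap: 12.8
```

```bash
python3 -c "
from h import *
delta([548.1-29.8,165.6-3.1,161.5],154);print(sense()['wrist_torque'])"
```

```text
t 4.45 pos [516.5 160.8 161.4] rot [-179.6   -0.3 -139.9] F [ 1.1 -2.6 -4.3] gap 12.8 
 tool delta [-2.5  0.2 -0.2] turn [-9.000e-03 -1.000e-03  1.154e+00]
[-0.10382587 -0.04685078  0.2296142 ]
```

Emit:
servo_tool:
  motion:
    - [45,0,0,0,0,0,0]
    - [45,0,0,0,0,0,0]
    - [45,0,0,0,0,0,0]
    - [60,0,0,-15,0,0,0]
    - [85,0,0,-25,0,0,0]
    - [85,0,0,-25,0,0,0.14]
    - [85,0,0,-25,0,0,0.14]
    - [85,0,0,-15,0,0,0.14]
    - [85,0,0,0,0,0,0.14]
    - [85,0,0,0,0,0,0.14]

```text
time: 5.45
tool_pos: [517.5, 164.2, 281.0]
tcp_rot: [-179.8, 0.4, 178.6]
ft_force: [0.3, -0.4, -0.9]
finger_gap: 85.4
```

Emit:
servo_tool:
  motion:
    - [85,0,0,0,0,0,0.14]
    - [85,0,0,0,0,0,0.14]
    - [85,0,0,0,0,0,0.14]
    - [85,0,0,0,0,0,0.14]
    - [85,0,0,0,0,0,0]

```text
time: 5.95
tool_pos: [519.5, 165.5, 290.2]
tcp_rot: [179.5, 0.8, 145.0]
ft_force: [-0.0, -0.1, -0.1]
finger_gap: 85.1
```

```bash
python3 -c "
from h import *
delta([556,-382,240],140)
im=snapshot('top');cv2.imwrite('pics/k2f.png',im);cr=im[115:250,130:440];cv2.imwrite('pics/k2.png',cv2.resize(cr,None,fx=2.5,fy=2.5,interpolation=cv2.INTER_CUBIC))"
```

```text
t 5.95 pos [519.5 165.5 290.2] rot [179.5   0.8 145. ] F [-0.  -0.1 -0.1] gap 85.1 
 tool delta [-343.5 -427.8   51. ] turn [0.01  0.013 0.087]
```

View pics/k2.png

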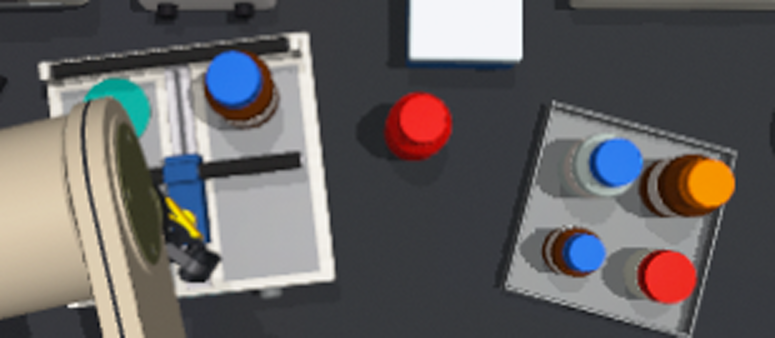

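The bar is drawn back (crop (235,165)) and the held bottle (235,80) is still standing. Next, the orange cap at (712,184).

Emit:
servo_tool:
  motion:
    - [85,-29,-36,2,0,0,0]
    - [85,-29,-36,2,0,0,0]
    - [85,-29,-36,2,0,0,0]
    - [85,-29,-36,2,0,0,0]
    - [85,-29,-36,2,0,0,0]
    - [85,-29,-36,2,0,0,0]
    - [85,-29,-36,2,0,0,0]
    - [85,-29,-36,2,0,0,0]
    - [85,-29,-36,2,0,0,0]
    - [85,-25,-31,2,0,0,0]

```text
time: 7.0
tool_pos: [567.3, -298.6, 278.3]
tcp_rot: [179.2, 1.3, 148.8]
ft_force: [1.0, 0.6, 0.2]
finger_gap: 85.1
```

Emit:
servo_tool:
  motion:
    - [85,-20,-24,0,0,0,0]
    - [85,0,0,0,0,0,0]
    - [85,0,0,0,0,0,0]

```text
time: 7.3
tool_pos: [570.8, -337.0, 277.8]
tcp_rot: [179.2, 1.2, 149.2]
ft_force: [-0.2, 0.7, -0.1]
finger_gap: 84.9
```

```bash
python3 -c "
from h import *
delta([556,-382,180],140)
im=snapshot('scene');cv2.imwrite('pics/k3f.png',im)
for n,i,b in(('scene',im,(150,110,200,160)),('scene',cv2.imread('pics/scene0.png'),(150,110,200,160))):
  m,st,c=mask(i,(5,150,100),(20,255,255),b);print(st,c,disc(n,m,142,25))"
```

```text
t 7.3 pos [ 570.8 -337.   277.8] rot [179.2   1.2 149.2] F [-0.2  0.7 -0.1] gap 84.9 
 tool delta [ -8.2 -47.6  97.4] turn [0.015 0.02  0.16 ]
[165 117  18  22 274] [173.03284672 126.00729927] (array([ 557.42328594, -381.26337172]), np.float64(55.19083315780199))
[165 117  18  23 275] [173.02909091 126.05454545] (array([ 557.42587749, -381.26048002]), np.float64(55.19270557356185))
```

Emit:
servo_tool:
  motion:
    - [85,-4,-24,20,0.014,0.02,0]
    - [85,-4,-24,20,0,0,0]
    - [85,0,0,20,0,0,0]
    - [85,0,0,10,0,0,0]
    - [85,0,0,0,0,0,0]

```text
time: 7.85
tool_pos: [556.1, -377.8, 209.8]
tcp_rot: [-180.0, 0.3, 150.1]
ft_force: [0.1, 0.1, 0.3]
finger_gap: 85.3
```

```bash
python3 -c "
from h import *
delta([556.5,-381.7,117],149)"
```

```text
t 7.85 pos [ 556.1 -377.8  209.8] rot [-180.     0.3  150.1] F [0.1 0.1 0.3] gap 85.3 
 tool delta [-1.7 -3.1 92.8] turn [-0.     0.006  0.019]
```

Emit:
servo_tool:
  motion:
    - [85,-1.5,-3,20,0,0,0]
    - [85,0,0,20,0,0,0]
    - [85,0,0,20,0,0,0]
    - [85,0,0,10,0,0,0]
    - [85,0,0,0,0,0,0]

```text
time: 8.35
tool_pos: [561.1, -378.3, 146.0]
tcp_rot: [-179.9, 0.9, 150.6]
ft_force: [0.5, 0.4, -0.4]
finger_gap: 85.2
```

```bash
python3 -c "
from h import *
delta([556.5,-381.7,117],149)
im=snapshot('scene');cr=im[70:190,110:260];cv2.imwrite('pics/k4.png',cv2.resize(cr,None,fx=4,fy=4,interpolation=cv2.INTER_CUBIC))"
```

```text
t 8.35 pos [ 561.1 -378.3  146. ] rot [-179.9    0.9  150.6] F [ 0.5  0.4 -0.4] gap 85.2 
 tool delta [ 2.7 -5.2 28.9] turn [-0.001  0.015  0.028]
```

View pics/k4.png

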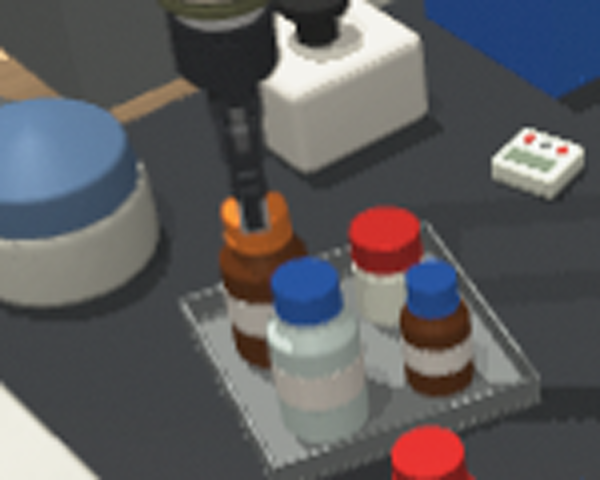

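The fingers straddle the orange cap (crop (257,220)). I'll centre, lower a bit more and close.

Emit:
servo_tool:
  motion:
    - [85,2.7,-5,8,0,0.015,0]
    - [85,0,0,9,0,0,0]
    - [85,0,0,8,0,0,0]
    - [85,0,0,0,0,0,0]
    - [85,0,0,0,0,0,0]

```text
time: 8.9
tool_pos: [558.2, -383.1, 124.2]
tcp_rot: [-179.9, 0.3, 150.7]
ft_force: [0.7, -0.8, 0.1]
finger_gap: 85.0
```

```bash
python3 -c "
from h import *
delta([556.5,-381.7,118],149)"
```

```text
t 8.9 pos [ 558.2 -383.1  124.2] rot [-179.9    0.3  150.7] F [ 0.7 -0.8  0.1] gap 85.0 
 tool delta [2.2 0.4 6.2] turn [-0.002  0.005  0.029]
```

Emit:
servo_tool:
  motion:
    - [70,2,0,5,0,0,0]
    - [58,0,0,0,0,0,0]
    - [50,0,0,0,0,0,0]
    - [45,0,0,0,0,0,0]
    - [40,0,0,0,0,0,0]
    - [40,0,0,0,0,0,0]
    - [40,0,0,0,0,0,0]
  force: 45

```text
time: 9.6
tool_pos: [556.5, -382.6, 119.6]
tcp_rot: [-179.9, 0.4, 150.6]
ft_force: [-0.4, -1.1, 0.1]
finger_gap: 48.9
```

Emit:
servo_tool:
  motion:
    - [40,0,0,-8,0,0,0]
    - [40,0,0,-10,0,0,0]
    - [40,0,0,-10,0,0,0]
    - [40,0,0,0,0,0,0]

```text
time: 10.0
tool_pos: [555.6, -381.4, 148.5]
tcp_rot: [-179.9, 0.2, 150.7]
ft_force: [0.6, -0.7, -3.4]
finger_gap: 48.3
```

```bash
python3 -c "
from h import *
delta([556.5,-381.7,300],149)"
```

```text
t 10.0 pos [ 555.6 -381.4  148.5] rot [-179.9    0.2  150.7] F [ 0.6 -0.7 -3.4] gap 48.3 
 tool delta [-1.400e+00 -1.000e-01 -1.515e+02] turn [-0.002  0.003  0.029]
```

Gripped and lifted, at about 3.4 N. I'll raise it, then carry it round the held bottle.

Emit:
servo_tool:
  motion:
    - [40,0,0,-20,0,0,0]
    - [40,0,0,-35,0,0,0]
    - [40,0,0,-35,0,0,0]
    - [40,0,0,-35,0,0,0]
    - [40,0,0,-30,0,0,0]
    - [40,0,0,-15,0,0,0]
    - [40,0,0,0,0,0,0]

```text
time: 10.7
tool_pos: [554.3, -379.8, 324.1]
tcp_rot: [-179.9, 0.0, 150.7]
ft_force: [-0.1, 0.1, -3.2]
finger_gap: 48.5
```

Emit:
servo_tool:
  motion:
    - [40,12,20,0,0,0,0]
    - [40,22,36,0,0,0,0]
    - [40,23,37,0,0,0,0]
    - [40,23,37,0,0,0,0]
    - [40,23,37,0,0,0,0]
    - [40,23,37,0,0,0,0]
    - [40,23,37,0,0,0,0]
    - [40,23,37,0,0,0,0]
    - [40,23,37,0,0,0,0]
    - [40,23,37,0,0,0,0]

```text
time: 11.7
tool_pos: [531.9, 43.4, 308.8]
tcp_rot: [-179.7, -0.7, 150.1]
ft_force: [1.1, 0.3, -2.9]
finger_gap: 48.4
```

```bash
python3 -c "
from h import *
delta([530,230,325],149)"
```

```text
t 11.7 pos [531.9  43.4 308.8] rot [-179.7   -0.7  150.1] F [ 1.1  0.3 -2.9] gap 48.4 
 tool delta [ 94.9 160.7 -15.9] turn [-0.005 -0.012  0.019]
```

Emit:
servo_tool:
  motion:
    - [40,22,37,-8,-0.005,-0.012,0]
    - [40,22,37,-8,0,0,0]
    - [40,18,30,-2,0,0,0]
    - [40,12,20,0,0,0,0]
    - [40,8,13,0,0,0,0]
    - [40,0,0,0,0,0,0]

```text
time: 12.3
tool_pos: [523.4, 215.8, 317.9]
tcp_rot: [-179.7, -0.5, 150.5]
ft_force: [0.1, -0.1, -3.0]
finger_gap: 48.4
```

```bash
python3 -c "
from h import *
delta([630,248,300],149)"
```

```text
t 12.3 pos [523.4 215.8 317.9] rot [-179.7   -0.5  150.5] F [ 0.1 -0.1 -3. ] gap 48.4 
 tool delta [-77.2  80.5  16.9] turn [-0.005 -0.009  0.027]
```

Emit:
servo_tool:
  motion:
    - [40,-15,16,0,-0.005,-0.009,0]
    - [40,-22,23,0,0,0,0]
    - [40,-22,23,0,0,0,0]
    - [40,-14,15,0,0,0,0]
    - [40,0,0,0,0,0,0]
    - [40,0,0,0,0,0,0]

```text
time: 12.9
tool_pos: [626.1, 244.2, 309.1]
tcp_rot: [-179.5, -0.3, 150.5]
ft_force: [0.3, 0.6, -3.8]
finger_gap: 48.5
```

```bash
python3 -c "
from h import *
delta([630,248,225],149)
im=snapshot('top');cv2.imwrite('pics/k5f.png',im);i2=snapshot('scene');cv2.imwrite('pics/k5s.png',i2)
a=im[120:255,130:290];b=i2[140:340,180:400]
f=lambda x:cv2.resize(x,(400,int(400*x.shape[0]/x.shape[1])),interpolation=cv2.INTER_CUBIC)
a,b=f(a),f(b);h=max(len(a),len(b));p=lambda x:np.pad(x,((0,h-len(x)),(0,0),(0,0)))
cv2.imwrite('pics/k5.png',np.hstack([p(a),p(b)]))"
```

```text
t 12.9 pos [626.1 244.2 309.1] rot [-179.5   -0.3  150.5] F [ 0.3  0.6 -3.8] gap 48.5 
 tool delta [-2.   5.9 84. ] turn [-0.008 -0.005  0.027]
```

View pics/k5.png

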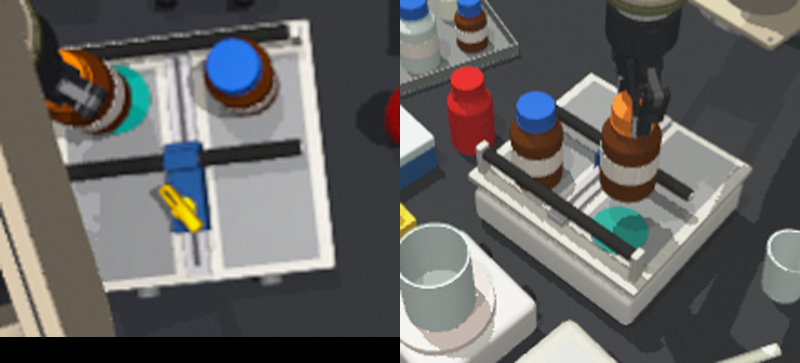

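The bottle hangs upright over the green pad (right view (620,230)), and the gap between the bars is clear. Lowering.

Emit:
servo_tool:
  motion:
    - [40,-2,6,15,-0.008,-0.005,0]
    - [40,0,0,20,0,0,0]
    - [40,0,0,18,0,0,0]
    - [40,0,0,12,0,0,0]
    - [40,0,0,6,0,0,0]
    - [40,0,0,0,0,0,0]

```text
time: 13.6
tool_pos: [628.0, 246.9, 239.7]
tcp_rot: [179.8, 0.2, 150.5]
ft_force: [-0.8, 0.4, -3.4]
finger_gap: 48.5
```

```bash
python3 -c "
from h import *
delta([630,248,220],149)"
```

```text
t 13.6 pos [628.  246.9 239.7] rot [179.8   0.2 150.5] F [-0.8  0.4 -3.4] gap 48.5 
 tool delta [-1.1  1.9 19.7] turn [0.003 0.003 0.026]
```

Emit:
servo_tool:
  motion:
    - [40,-1,2,8,0.003,0.003,0]
    - [40,0,0,5,0,0,0]
    - [40,0,0,2,0,0,0]
    - [40,0,0,1,0,0,0]
    - [40,0,0,0,0,0,0]

```text
time: 14.1
tool_pos: [631.2, 248.6, 225.5]
tcp_rot: [179.8, 0.1, 150.5]
ft_force: [-0.2, 0.9, -4.7]
finger_gap: 48.6
```

```bash
python3 -c "
from h import *
delta([630,248,220],149)"
```

```text
t 14.1 pos [631.2 248.6 225.5] rot [1.798e+02 1.000e-01 1.505e+02] F [-0.2  0.9 -4.7] gap 48.6 
 tool delta [ 0.7 -1.2  5.5] turn [0.003 0.002 0.026]
```

Emit:
servo_tool:
  motion:
    - [40,0,0,2,0,0,0]
    - [40,0,0,1.5,0,0,0]
    - [40,0,0,1,0,0,0]
    - [40,0,0,0,0,0,0]

```text
time: 14.5
tool_pos: [631.6, 248.7, 221.4]
tcp_rot: [179.8, 0.2, 150.5]
ft_force: [-0.3, 0.5, -3.3]
finger_gap: 48.8
```

Emit:
servo_tool:
  motion:
    - [40,0,0,1,0,0,0]
    - [40,0,0,1,0,0,0]
    - [40,0,0,0,0,0,0]

```text
time: 14.8
tool_pos: [631.8, 248.7, 220.1]
tcp_rot: [179.7, 0.2, 150.5]
ft_force: [-0.6, 0.8, -4.0]
finger_gap: 48.5
```

Emit:
servo_tool:
  motion:
    - [40,0,0,1,0,0,0]
    - [40,0,0,1,0,0,0]
    - [40,0,0,0,0,0,0]

```text
time: 15.1
tool_pos: [632.3, 248.7, 220.0]
tcp_rot: [179.7, 0.3, 150.5]
ft_force: [0.6, -0.1, -4.3]
finger_gap: 48.7
```

Emit:
servo_tool:
  motion:
    - [40,0,0,3,0,0,0]
    - [40,0,0,0,0,0,0]

```text
time: 15.3
tool_pos: [633.4, 248.7, 220.6]
tcp_rot: [179.5, 0.5, 150.5]
ft_force: [0.5, 1.1, -4.1]
finger_gap: 48.4
```

```bash
python3 -c "
from h import *
delta([631,248.6,220],150.5);s=sense();print(s['joint_pos'].round(1),s['joint_efforts'].round(1),s['wrist_torque'])
i2=snapshot('scene');cv2.imwrite('pics/k6s.png',i2)
b=i2[180:310,220:370];cv2.imwrite('pics/k6.png',cv2.resize(b,None,fx=4,fy=4,interpolation=cv2.INTER_CUBIC))"
```

```text
t 15.3 pos [633.4 248.7 220.6] rot [179.5   0.5 150.5] F [ 0.5  1.1 -4.1] gap 48.4 
 tool delta [ 2.  -1.3  0.5] turn [ 0.008  0.009 -0.   ]
[ 17.1  19.5  72.5  -0.   87.3 -43.3] [  0.  -71.2 -52.9  -0.1   0.1   0. ] [-0.05148024  0.02292958  0.05092611]
```

View pics/k6.png

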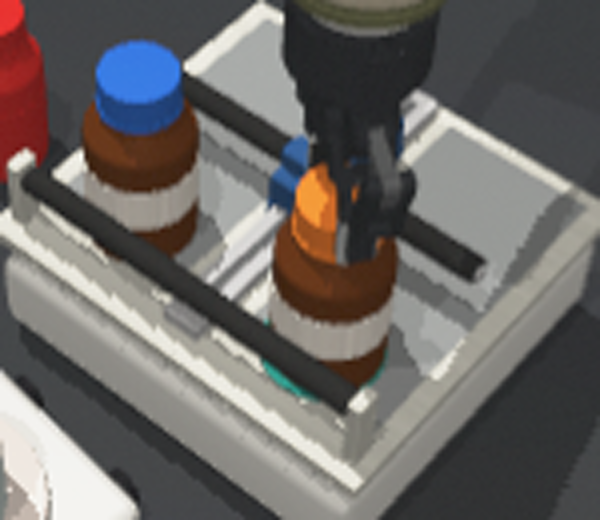

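The bottle is over the pad at about pad height (crop (330,370)). I'll press down a little further to make sure it touches.

Emit:
servo_tool:
  motion:
    - [40,2,-1,3,0.008,0.009,0]
    - [40,0,0,3,0,0,0]

```text
time: 15.55
tool_pos: [634.5, 248.9, 219.9]
tcp_rot: [179.6, 0.4, 150.5]
ft_force: [-8.0, -5.5, 18.4]
finger_gap: 48.4
```

```bash
python3 -c "
from h import *
delta([631,248.6,220],150.5);s=sense();print(s['joint_pos'].round(1),s['joint_efforts'].round(1),s['wrist_torque'])"
```

```text
t 15.55 pos [634.5 248.9 219.9] rot [179.6   0.4 150.5] F [-8.  -5.5 18.4] gap 48.4 
 tool delta [ 2.9 -2.  -0.1] turn [ 0.006  0.008 -0.001]
[ 17.1  19.8  72.2  -0.1  87.5 -43.3] [  1.7 -56.9 -44.4   1.4  -3.4  -0. ] [-1.42718066  1.59667907 -0.02442404]
```

That confirms contact with the pad. I'll relax and release; the distance to the fixed bar is fine.

Emit:
servo_tool:
  motion:
    - [40,1,-1,-1,0,0,0]
    - [55,0,0,0,0,0,0]
    - [70,0,0,0,0,0,0]
    - [85,0,0,0,0,0,0]
    - [85,0,0,0,0,0,0]
    - [85,0,0,0,0,0,0]

```text
time: 16.15
tool_pos: [633.1, 248.9, 219.6]
tcp_rot: [179.6, 0.4, 150.5]
ft_force: [0.1, -0.4, -0.2]
finger_gap: 85.0
```

Emit:
servo_tool:
  motion:
    - [85,0,0,-15,0,0,0]
    - [85,0,0,-25,0,0,0]
    - [85,0,0,-30,0,0,0]
    - [85,0,0,-20,0,0,0]
    - [85,0,0,0,0,0,0]

```text
time: 16.65
tool_pos: [631.6, 248.6, 315.4]
tcp_rot: [179.7, 0.3, 150.5]
ft_force: [1.2, 0.5, 0.3]
finger_gap: 85.0
```

```bash
python3 -c "
from h import *
delta([516.5,160.8,300],150.5)"
```

```text
t 16.65 pos [631.6 248.6 315.4] rot [179.7   0.3 150.5] F [1.2 0.5 0.3] gap 85.0 
 tool delta [  56.9 -133.2   14.4] turn [ 0.005  0.006 -0.001]
```

Emit:
servo_tool:
  motion:
    - [60,12,-28,0,0.005,0.006,0]
    - [60,17,-40,0,0,0,0]
    - [60,16,-38,0,0,0,0]
    - [60,9,-20,0,0,0,0]
    - [60,0,0,0,0,0,0]
    - [60,0,0,0,0,0,-0.14]
    - [60,0,0,0,0,0,-0.14]
    - [60,0,0,0,0,0,-0.14]
    - [60,0,0,0,0,0,-0.14]
    - [60,0,0,0,0,0,-0.14]

```text
time: 17.65
tool_pos: [519.0, 164.0, 310.0]
tcp_rot: [179.9, -0.1, -168.0]
ft_force: [-0.9, 0.7, 0.8]
finger_gap: 60.0
```

Emit:
servo_tool:
  motion:
    - [50,0,0,0,0,0,-0.14]
    - [50,0,0,0,0,0,-0.14]
    - [50,0,0,0,0,0,-0.14]
    - [50,0,0,0,0,0,-0.05]
    - [50,0,0,0,0,0,0]

```text
time: 18.15
tool_pos: [520.3, 165.8, 306.9]
tcp_rot: [179.8, -0.2, -139.6]
ft_force: [-0.0, 0.3, 0.2]
finger_gap: 50.0
```

Run:
```python
from h import *
delta([516.5,160.8,200],220.1)
i2=snapshot('scene');cv2.imwrite('pics/k7s.png',i2);im=snapshot('top');cv2.imwrite('pics/k7t.png',im)
a=im[120:255,130:290];b=i2[150:300,200:400]
f=lambda x:cv2.resize(x,(400,int(400*x.shape[0]/x.shape[1])),interpolation=cv2.INTER_CUBIC)
a,b=f(a),f(b);h=max(len(a),len(b));p=lambda x:np.pad(x,((0,h-len(x)),(0,0),(0,0)))
cv2.imwrite('pics/k7.png',np.hstack([p(a),p(b)]))
m5=cv2.imread('pics/k5s.png')
for n,i,b in(('scene',i2,(280,180,330,230)),('scene',m5,(270,180,330,230))):
    try:
        m,st,c=mask(i,(20,120,140),(35,255,255),b);P,_=rays(n,pix(m),191);print(st,c,cv2.minAreaRect(P[:,:2].astype(np.float32)))
    except Exception as e:print(e)
m,st,c=mask(cv2.imread('pics/k5f.png'),(20,120,120),(35,255,255),(185,185,220,220));P,_=rays('top',pix(m),191);print(st,c,cv2.minAreaRect(P[:,:2].astype(np.float32)))
```

```text
t 18.15 pos [520.3 165.8 306.9] rot [ 179.8   -0.2 -139.6] F [-0.   0.3  0.2] gap 50.0 
 tool delta [  5.8  -1.7 106.9] turn [ 0.004 -0.003  0.004]
[306 190  10  22 126] [310.44444444 201.32539683] ((522.2968139648438, 169.9130096435547), (71.97754669189453, 21.036897659301758), 32.83047103881836)
attempt to get argmax of an empty sequence
[193 194  18  19 147] [202.02721088 202.9047619 ] ((517.7206420898438, 160.82408142089844), (54.29454803466797, 22.623058319091797), 45.38153076171875)
```

View pics/k7.png

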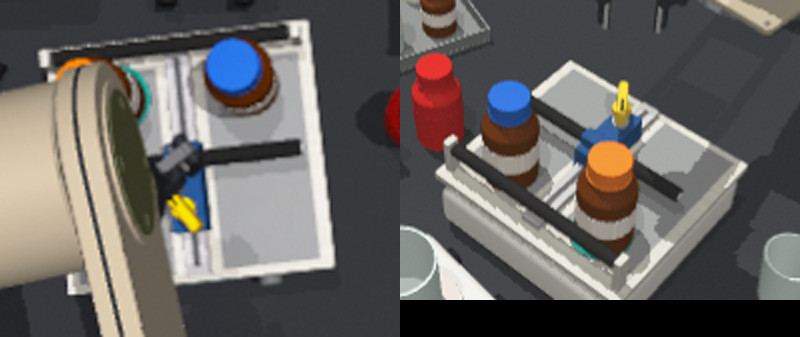

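Both bottles are standing upright (right view: orange (608,200), blue (510,135)), and the wing (622,105) is where I left it. Descending on it.

Emit:
servo_tool:
  motion:
    - [50,6,-2,20,0,0,0]
    - [50,0,0,30,0,0,0]
    - [50,0,0,25,0,0,0]
    - [50,0,0,10,0,0,0]
    - [50,0,0,0,0,0,0]

```text
time: 18.75
tool_pos: [517.8, 160.9, 220.4]
tcp_rot: [179.9, -0.0, -140.3]
ft_force: [0.1, -1.0, 0.6]
finger_gap: 49.7
```

```bash
python3 -c "
from h import *
delta([516.5,160.8,161.5],220.1)"
```

```text
t 18.75 pos [517.8 160.9 220.4] rot [ 179.9   -0.  -140.3] F [ 0.1 -1.   0.6] gap 49.7 
 tool delta [ 1.   0.6 58.9] turn [ 0.002 -0.001 -0.006]
```

Emit:
servo_tool:
  motion:
    - [50,1,0.6,15,0,0,0]
    - [50,0,0,15,0,0,0]
    - [50,0,0,14,0,0,0]
    - [50,0,0,10,0,0,0]
    - [40,0,0,0,0,0,0]

```text
time: 19.25
tool_pos: [518.1, 161.3, 164.8]
tcp_rot: [180.0, 0.2, -140.3]
ft_force: [0.1, -0.1, -0.2]
finger_gap: 40.3
```

```bash
python3 -c "
from h import *
delta([516.5,160.8,161.5],220.1)"
```

```text
t 19.25 pos [518.1 161.3 164.8] rot [ 180.     0.2 -140.3] F [ 0.1 -0.1 -0.2] gap 40.3 
 tool delta [1.5 0.6 3.3] turn [ 0.001  0.003 -0.008]
```

Emit:
servo_tool:
  motion:
    - [20,1,0.5,3,0,0,0]
    - [20,0,0,0,0,0,0]
    - [10,0,0,0,0,0,0]
    - [5,0,0,0,0,0,0]
    - [5,0,0,0,0,0,0]
    - [5,0,0,0,0,0,0]
  force: 40

```text
time: 19.85
tool_pos: [517.3, 161.2, 162.2]
tcp_rot: [180.0, 0.2, -140.3]
ft_force: [0.3, 1.0, -2.9]
finger_gap: 12.2
```

Emit:
servo_tool:
  motion:
    - [5,-4,-2.8,0,0,0,0]
    - [5,-4,-2.8,0,0,0,0]
    - [5,-4,-2.8,0,0,0,0]
    - [5,-4,-2.8,0,0,0,0]
    - [5,0,0,0,0,0,0]

```text
time: 20.35
tool_pos: [537.8, 163.5, 162.2]
tcp_rot: [179.9, 0.1, -140.3]
ft_force: [-1.0, 0.8, -1.8]
finger_gap: 12.5
```

```bash
python3 -c "
from h import *
delta([548.2,164.3,161.5],220.1)"
```

```text
t 20.35 pos [537.8 163.5 162.2] rot [ 1.799e+02  1.000e-01 -1.403e+02] F [-1.   0.8 -1.8] gap 12.5 
 tool delta [-8.5 -6.   0.7] turn [ 0.002  0.003 -0.007]
```

Emit:
servo_tool:
  motion:
    - [5,-2,-1.4,0,0,0,0]
    - [5,-2,-1.4,0,0,0,0]
    - [5,0,0,0,0,0,0]

```text
time: 20.65
tool_pos: [543.3, 164.1, 162.2]
tcp_rot: [179.9, 0.2, -140.3]
ft_force: [-0.6, 1.0, -2.4]
finger_gap: 12.4
```

Emit:
servo_tool:
  motion:
    - [5,-1.3,-0.9,0,0,0,0]
    - [5,0,0,0,0,0,0]

```text
time: 20.85
tool_pos: [545.0, 164.3, 162.2]
tcp_rot: [179.9, 0.2, -140.3]
ft_force: [-0.7, 1.1, -2.7]
finger_gap: 12.1
```

Emit:
servo_tool:
  motion:
    - [5,-1.2,-0.8,0,0,0,0]
    - [5,0,0,0,0,0,0]

```text
time: 21.05
tool_pos: [546.5, 164.4, 162.2]
tcp_rot: [179.9, 0.2, -140.3]
ft_force: [-0.3, 1.4, -2.9]
finger_gap: 12.3
```

Emit:
servo_tool:
  motion:
    - [5,-1,-0.7,0,0,0,0]
    - [5,0,0,0,0,0,0]

```text
time: 21.25
tool_pos: [547.7, 164.6, 162.2]
tcp_rot: [179.9, 0.2, -140.3]
ft_force: [-1.0, 1.1, -2.4]
finger_gap: 12.1
```

Emit:
servo_tool:
  motion:
    - [5,-1,-0.7,0,0,0,0]
    - [5,0,0,0,0,0,0]

```text
time: 21.45
tool_pos: [548.7, 164.7, 162.2]
tcp_rot: [179.9, 0.1, -140.3]
ft_force: [-0.6, 2.0, -2.9]
finger_gap: 12.4
```

Run:
```python
from h import *
s=sense();print(s['tool_pos'],s['ft_force'])
i2=snapshot('scene');cv2.imwrite('pics/k8s.png',i2)
im=snapshot('top');cv2.imwrite('pics/k8t.png',im)
b=i2[170:300,220:380];cv2.imwrite('pics/k8.png',cv2.resize(b,None,fx=4,fy=4,interpolation=cv2.INTER_CUBIC))
for n,i in(('now',i2),('k7',cv2.imread('pics/k7s.png'))):
  for nm,lo,hi,bx,z in(('or',(5,150,100),(20,255,255),(280,210,330,260),243),('bl',(100,150,80),(125,255,255),(235,185,272,215),243)):
    m,st,c=mask(i,lo,hi,bx);print(n,nm,st,c,disc('scene',m,z,25))
```

```text
[548.68084289 164.65265885 162.23856861] [-0.57374375  2.0261999  -2.90457367]
now or [289 221  28  33 600] [302.54666667 235.27      ] (array([635.74855103, 248.95061895]), np.float64(56.19335013315887))
now bl [244 190  21  23 414] [254.10144928 201.20531401] (array([650.59019849, 105.95273023]), np.float64(46.3007024666673))
k7 or [289 221  28  33 600] [302.85666667 235.13      ] (array([635.95206229, 249.15260411]), np.float64(56.18055793799712))
k7 bl [244 190  22  23 416] [254.15384615 201.21634615] (array([650.02431945, 106.44189095]), np.float64(47.78816711540475))
```

View pics/k8.png

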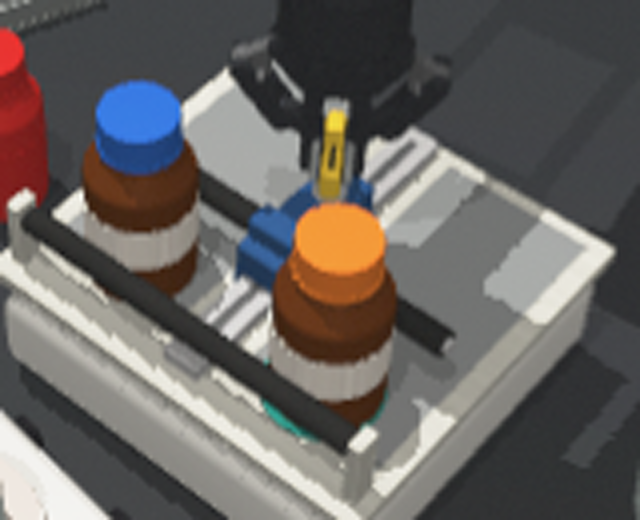

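Both bottles are upright, orange cap at (340,240) and blue at (138,125), and the bar is almost touching them. I'll keep creeping until the force rises.

Emit:
servo_tool:
  motion:
    - [5,-1,-0.7,0,0,0,0]
    - [5,0,0,0,0,0,0]

```text
time: 21.75
tool_pos: [549.6, 164.8, 162.2]
tcp_rot: [179.8, 0.1, -140.3]
ft_force: [-3.0, 1.7, -1.6]
finger_gap: 12.4
```

Emit:
servo_tool:
  motion:
    - [5,-1,-0.7,0,0,0,0]
    - [5,0,0,0,0,0,0]

```text
time: 21.95
tool_pos: [550.5, 164.9, 162.2]
tcp_rot: [179.8, 0.1, -140.3]
ft_force: [-3.5, 1.7, -0.4]
finger_gap: 12.4
```

Emit:
servo_tool:
  motion:
    - [5,-0.8,-0.55,0,0,0,0]
    - [5,0,0,0,0,0,0]

```text
time: 22.15
tool_pos: [550.6, 164.9, 162.2]
tcp_rot: [179.7, -0.1, -140.3]
ft_force: [-2.9, 1.2, 0.1]
finger_gap: 12.2
```

Emit:
servo_tool:
  motion:
    - [5,-0.8,-0.55,0,0,0,0]
    - [5,0,0,0,0,0,0]

```text
time: 22.35
tool_pos: [550.7, 164.9, 162.2]
tcp_rot: [179.7, -0.2, -140.3]
ft_force: [-3.5, 0.2, 0.4]
finger_gap: 12.4
```

Emit:
servo_tool:
  motion:
    - [5,-1.3,-0.9,0,0.003,0.003,0]
    - [5,0,0,0,0,0,0]

```text
time: 22.55
tool_pos: [550.9, 164.9, 162.2]
tcp_rot: [179.8, -0.5, -140.2]
ft_force: [-4.2, 0.0, 0.2]
finger_gap: 12.5
```

It stalled at x ≈ 550.8, so the bar is snug. Tightening.

Emit:
servo_tool:
  motion:
    - [5,0,0,0,0,0,0.14]
    - [5,0,0,0,0,0,0.14]
    - [5,0,0,0,0,0,0.14]
    - [5,0,0,0,0,0,0.14]
    - [5,0,0,0,0,0,0.14]
    - [5,0,0,0,0,0,0.14]
    - [5,0,0,0,0,0,0]

```text
time: 23.25
tool_pos: [550.9, 165.3, 162.3]
tcp_rot: [-179.8, -0.5, 169.8]
ft_force: [-4.7, 0.2, -0.2]
finger_gap: 12.2
```

```bash
python3 -c "
from h import *
delta([550.8,165,162.2],154.2);print(sense()['wrist_torque'])"
```

```text
t 23.25 pos [550.9 165.3 162.3] rot [-179.8   -0.5  169.8] F [-4.7  0.2 -0.2] gap 12.2 
 tool delta [ 0.  -0.3  0.1] turn [-0.005 -0.009  0.273]
[ 0.12364841  0.39120947 -0.13354522]
```

Emit:
servo_tool:
  motion:
    - [5,0,0,0,0,0,0.14]
    - [5,0,0,0,0,0,0.12]
    - [5,0,0,0,0,0,0]

```text
time: 23.55
tool_pos: [550.9, 165.4, 162.3]
tcp_rot: [-179.7, -0.5, 155.2]
ft_force: [-4.3, 0.4, -0.1]
finger_gap: 12.1
```

```bash
python3 -c "
from h import *
delta([550.8,165,162.2],154.2);print(sense()['wrist_torque'])"
```

```text
t 23.55 pos [550.9 165.4 162.3] rot [-179.7   -0.5  155.2] F [-4.3  0.4 -0.1] gap 12.1 
 tool delta [-0.  -0.4  0.1] turn [-0.006 -0.008  0.018]
[ 0.09865831  0.40375476 -0.11336107]
```

Emit:
servo_tool:
  motion:
    - [5,0,0,0,0,0,0.08]
    - [5,0,0,0,0,0,0]

```text
time: 23.75
tool_pos: [550.9, 165.4, 162.4]
tcp_rot: [-179.6, -0.4, 151.3]
ft_force: [-4.7, -0.6, 0.0]
finger_gap: 12.7
```

```bash
python3 -c "
from h import *
delta([550.8,165,162.2],150);print(sense()['wrist_torque'])"
```

```text
t 23.75 pos [550.9 165.4 162.4] rot [-179.6   -0.4  151.3] F [-4.7 -0.6  0. ] gap 12.7 
 tool delta [-0.1 -0.4  0.2] turn [-0.007 -0.008  0.022]
[0.10198728 0.47154988 0.25542689]
```

Emit:
servo_tool:
  motion:
    - [5,0,0,0,0,0,0.08]
    - [5,0,0,0,0,0,0]

```text
time: 23.95
tool_pos: [550.9, 165.4, 162.4]
tcp_rot: [-179.6, -0.4, 147.5]
ft_force: [-4.5, -0.1, -0.7]
finger_gap: 12.4
```

```bash
python3 -c "
from h import *
delta([550.8,165,162.2],150);print(sense()['wrist_torque'])"
```

```text
t 23.95 pos [550.9 165.4 162.4] rot [-179.6   -0.4  147.5] F [-4.5 -0.1 -0.7] gap 12.4 
 tool delta [-0.2 -0.4  0.2] turn [-0.008 -0.007 -0.044]
[0.02364144 0.45492099 1.5047853 ]
```

Emit:
servo_tool:
  motion:
    - [5,0,0,0,0,0,0.08]
    - [5,0,0,0,0,0,0]

```text
time: 24.15
tool_pos: [550.9, 165.5, 162.5]
tcp_rot: [-179.5, -0.3, 143.8]
ft_force: [-4.1, -1.3, -0.4]
finger_gap: 12.9
```

```bash
python3 -c "
from h import *
delta([550.8,165,162.2],150);print(sense()['wrist_torque'])"
```

```text
t 24.15 pos [550.9 165.5 162.5] rot [-179.5   -0.3  143.8] F [-4.1 -1.3 -0.4] gap 12.9 
 tool delta [-0.2 -0.4  0.3] turn [-0.009 -0.006 -0.109]
[-0.0386473   0.42602951  2.5499452 ]
```

The torque rose to 2.5 N m, so the knob is at the tight stop. I'll unwind the strain slightly, open, and rise.

Emit:
servo_tool:
  motion:
    - [5,0,0,0,0,0,-0.08]
    - [30,0,0,0,0,0,0]
    - [50,0,0,0,0,0,0]
    - [50,0,0,0,0,0,0]
    - [50,0,0,-10,0,0,0]
    - [50,0,0,-20,0,0,0]
    - [60,0,0,-40,0,0,0]
    - [60,0,0,-45,0,0,0]
    - [60,0,0,-45,0,0,0]
    - [60,0,0,-20,0,0,0]

```text
time: 25.15
tool_pos: [552.6, 164.4, 349.3]
tcp_rot: [-179.5, -0.3, 149.0]
ft_force: [0.8, -0.9, 0.4]
finger_gap: 59.9
```

```bash
python3 -c "
from h import *
delta([430,20,380],150)"
```

```text
t 25.15 pos [552.6 164.4 349.3] rot [-179.5   -0.3  149. ] F [ 0.8 -0.9  0.4] gap 59.9 
 tool delta [  30.8 -187.2  -28.9] turn [-0.009 -0.006 -0.018]
```

Next I'll move the arm clear towards the robot's right for a check from both cameras.

Emit:
servo_tool:
  motion:
    - [60,4,-22,-8,0,0,0]
    - [60,7,-40,-8,0,0,0]
    - [60,7,-40,-8,0,0,0]
    - [60,7,-40,-8,0,0,0]
    - [60,7,-40,0,0,0,0]
    - [60,4,-20,0,0,0,0]
    - [60,0,0,0,0,0,0]

```text
time: 25.85
tool_pos: [415.5, 5.4, 397.5]
tcp_rot: [179.8, 0.8, 148.9]
ft_force: [0.1, 0.9, 0.2]
finger_gap: 59.8
```

Run:
```python
from h import *
delta([430,20,380],150)
i2=snapshot('scene');cv2.imwrite('pics/k9s.png',i2);im=snapshot('top');cv2.imwrite('pics/k9t.png',im)
t0=cv2.imread('pics/top0.png')
a=im[110:260,130:440];b=i2[150:300,200:400]
f=lambda x:cv2.resize(x,(400,int(400*x.shape[0]/x.shape[1])),interpolation=cv2.INTER_CUBIC)
a,b=f(a),f(b);h=max(len(a),len(b));p=lambda x:np.pad(x,((0,h-len(x)),(0,0),(0,0)))
cv2.imwrite('pics/k9.png',np.hstack([p(a),p(b)]))
s=0.64
def tr(fn):
    try: print(*fn())
    except Exception as e: print('err',e)
for nm,i in(('start',t0),('now',im)):
  tr(lambda:(nm,'held',disc('top',mask(i,(100,150,80),(125,255,255),(208,128,248,168))[0],243,25)))
  if nm=='now': tr(lambda:(nm,'orange',disc('top',mask(i,(5,150,120),(20,255,255),(145,125,195,175))[0],243,25)))
  def wing():
    m,st,c=mask(i,(20,120,120),(35,255,255),(185,172,218,210));P,_=rays('top',pix(m),191);P=P[:,:2].astype(np.float32);v=cv2.fitLine(P,2,0,.01,.01).ravel();return nm,'wing',P.mean(0),np.degrees(np.arctan2(v[1],v[0]))
  tr(wing)
  g=cv2.cvtColor(i,cv2.COLOR_BGR2GRAY)
  for n,(x0,y0,x1,y1) in(('L',(151,167,194,182)),('R',(211,163,252,176))):
    v,u=np.nonzero(g[y0:y1,x0:x1]<60);P,_=rays('top',np.c_[u+x0,v+y0],150);print(nm,n,len(u),P.mean(0))
```

```text
t 25.85 pos [415.5   5.4 397.5] rot [179.8   0.8 148.9] F [0.1 0.9 0.2] gap 59.8 
 tool delta [-4.6 19.9 17.6] turn [ 0.003  0.014 -0.019]
start held (array([650.55735827, 105.44475613]), np.float64(49.0996255492841))
start wing [547.2165  163.79309] -27.899109
start L 231 [589.22049131 241.23277651 150.        ]
start R 235 [605.4136094   98.32849139 150.        ]
now held (array([651.12149721, 105.5452948 ]), np.float64(48.614305892377786))
now orange (array([635.33757457, 248.95804614]), np.float64(50.56294660607955))
now wing [549.6992  163.99966] -28.924452
now L 284 [593.66690949 242.81805568 150.        ]
now R 238 [607.5278692   98.89429917 150.        ]
```

View pics/k9.png

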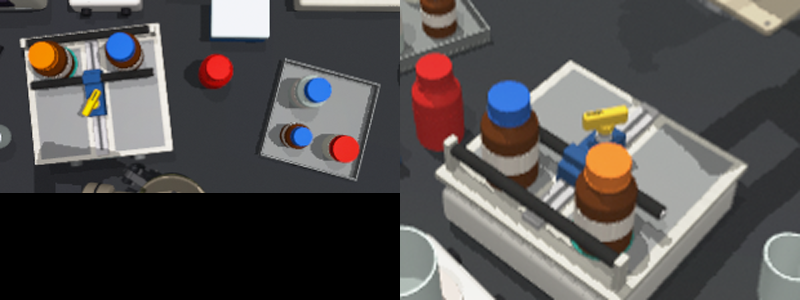

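The final view shows both bottles upright against the bar. The wing is back at its starting angle and the tray bystanders are unmoved. Handing in.

```bash
python3 -c "
from bench import *
print(hand_in())"
```

```text
the job is handed in; nothing more can be done
None
```

I handed the job in at about 26 s of the 59 s allowed. The hand-in reports no verdict.

**What I did:** I turned the wing knob about 1.16 rad loose and drew the bar back about 32 mm. Then I lifted the orange-capped bottle by its cap and stood it on the green pad. The bar went forward in roughly 1 mm steps until it stalled at about 4 N. I tightened the knob until the torque rose to about 2.5 N m at its stop, then moved the arm clear.

**Last checks, from the camera images:**
- **Orange bottle:** it looks upright, with its axis about 1 mm from the measured pad centre.
- **Held bottle:** it is standing within about 1 mm of where it was.
- **Knob:** the wing is about 1° tighter than it was at the start.
- **Clamping bar:** it looks snug against both bottles, but it sits about 2–4 mm further forward than at the start. I take that to mean it was not fully closed at first. The image measurement is only good to about 2 mm, so the 3 mm tolerance rests on the bar having stalled, not on a direct reading.
- **Other things:** the tray items looked unmoved in the last picture; I did not measure them or the tip box, beaker and marker.

**Doubt:** small steps showed little change in wrist force. To confirm the bottle was on the pad I used a firmer press of about 18 N, and I did not repeat that firmer press on the bar.

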